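# Trace the contact strip along a module's lid seam with a spring probe

### The job

Take the spring probe with the square grip from its rest and lower its tip straight into the wide mouth of the lid seam on the aluminium module until it presses lightly on the contact strip hidden inside. Draw it slowly (about 20 mm a second) along the whole jogged seam to the closed narrow end, following the strip by feel: keep the sprung tip pressed on it all the way, gently, never lifting off part-way. Then lift it straight out, carry the tip well clear above the lid, and hang the probe upright by its collar in the slot it came from, leaving everything else on the bench where it is.

Things in the scene. Friction and masses are not known exactly. Their poses are not given: they have to be found in the camera images.
- module: Fixed aluminium module, 124 x 174 x 50 mm (x, y, z), origin under its centre. A seam 10 mm wide with upright walls runs through its flat lid: straight, a slanted jog, straight. In it lies a rigid copper contact strip, at an unknown depth of 13 to 31 mm below the lid that differs from unit to unit; the strip may also slope along y by up to 0.04 rad.
- seam_start (a point): Centre line of the seam at its start, at lid height (50 mm above the bench); here the seam widens into a mouth about 16 mm wide, 14 mm long (from 8 mm before this point to 6 mm beyond it along the seam). Module frame: (-11, -60) mm.
- seam_bend1 (a point): Centre line of the seam at its first bend, at lid height. Module frame: (-11, -20) mm.
- seam_bend2 (a point): Centre line of the seam at its second bend, at lid height. Module frame: (11, 18) mm.
- seam_end (a point): Centre line of the seam at its far end, at lid height; the seam is closed by a wall 5 mm beyond this point. Module frame: (11, 60) mm.
- probe: Loose spring probe, 0.1 to 0.17 kg, hung upright in one slot of the rest. Origin on its axis at the underside of its collar, z up along it. Above: collar 28 mm across, 6 mm thick; then a square grip 15 x 15 mm (faces along x and y) up to 58 mm above the origin. Below: shank 10 mm across, 45 mm long; then the sprung nose, 4.4 mm across, to 85 mm below the origin when free.
- probe_tip (a point): The lowest point of the probe's nose; 85 mm below the probe's origin when the nose is free, and moves up with the nose.
- probe_nose (a joint): How far the sprung nose is pushed in, m: 0 free, 0.008 fully in. Spring 0.6 N preload plus 0.6 N per mm (5.4 N fully in; pressing on beyond this is hard contact). A light press is 2 to 5 mm, about 2 to 3.5 N.
- rest: Fixed rest, 90 x 170 mm, origin on the bench. Two slots, centred 50 mm either side along its y, each between two prongs (14 mm wide, 8 mm thick, 15 mm apart, tops 125 mm above the bench); open above, below and to the front (-x). Prongs run from 23 mm in front of the origin to a cross bar 30 mm behind it. Base plate 10 mm thick.
- seat_right (a point): Middle of the slot on the rest's -y side, at the height of the prong tops (125 mm): a hung tool has its collar underside here.
- seat_left (a point): The same for the slot on the rest's +y side.
- burnisher: Bystander: tool with a similar collar (origin at the collar's underside) but a short round grip 18 mm across reaching 32 mm above it, and a plain shank 60 mm below it; it hangs in the rest's other slot.
- jar: Bystander: small jar, 42 mm across, 45 mm high, origin under its centre.
- bottle: Bystander: plastic bottle, 52 mm across, 125 mm high, origin under its centre.
- heatsink: Bystander: finned aluminium heat sink, 60 x 45 x 26 mm, origin under its centre.
- meter: Bystander: hand-held meter lying flat, 90 x 62 x 19 mm, origin under its centre.
- screwdriver: Bystander: screwdriver lying on the bench.
- parts_dish: Bystander: steel dish, 70 mm across, 30 mm high, origin under its centre.
Mind the look-alikes: they are no part of the job. Leave any green look-alike of the probe alone.

How it is judged:
By the outcome, as a careful person would: the job done as asked, in the order asked, and still so for the second after the job is handed in, with the robot touching nothing.
It also fails if it takes over 72 s, if anything falls off the work surface, if the arm or the gripper's body presses on something with over 40 N, if the wrist force passes 120 N, or if a joint passes its speed limit or range.

### The arm

A 6-joint arm with a two-finger parallel gripper is mounted at the origin on the work surface. World frame = base frame: x ahead of the robot, y to its left, z up, the work surface at z = 0. Lengths are in m, angles in rad, forces in N, time in s.
With the tool pointing down it reaches from about 0.325 to 0.9 m from the base axis. Payload 6.1 kg.
Tool frame: the origin (TCP) lies at the centre of the arm's flange, where the gripper is bolted on; the fingertips stand env.tip_extent ahead of it and the grasp point (between the pads) lies 155 mm ahead of it (env.tip_extent is the distance from the TCP to the fingertips, in m); z points along the fingers, y is the line along which they close (so a half turn about z gives the same grasp; the last joint's range is limited). The gripper opens to 85 mm and grips with 20 to 120 N. Pads are 22 mm wide; open, the fingers measure 114 mm over their backs; the gripper's body (76 mm by 85 mm) begins 54 mm behind the grasp point. The pads swing forward as they close: fully open they stand 13 mm farther back than shut.
Start: joints at [-1.468, 0.22, 1.526, -0, 1.395, -0.126], TCP at [0.142, -0.609, 0.405] pointing down, gripper open.
Joint ranges: [-2.98, 2.98], [-0.91, 2.08], [0.09, 2.57], [-1.24, 4.39], [0.2, 2.65], [-2.68, 2.68]. Speed limits (rad/s): [2.57, 2.57, 3.01, 3.14, 3.14, 3.14].

### API

Orientations are given as a 3x3 rotation matrix whose columns are the frame's x, y, z axes.
In Python, from bench import env gives the robot as it stands.
- The arm moves only by the tool drive_tool, never from a script. Its argument "increments" is a list that holds one entry, the list of rows, each a list of 5 numbers: the opening, from -1 (shut) to 1 (fully open), then the shift along the tool's x, y, z in mm, then the turn about the tool's z in degrees. A call has 1 to 20 rows; each row is the pose to reach, as a shift and turn from the pose commanded when the call began, along the tool's axes at that moment; what a row does not reach only later rows make up. A row lasts 1/10 s, in which the tool goes at most 50 mm and 8.59 degrees, less where a joint would pass 70% of its speed; a pose out of reach is approached as far as the arm can. A call with a gripper value outside its range is refused whole. The fingers move at their own pace and stop on an object; "newtons" is the grip in N (left out, the last holds). Time passes only in rows, so rows that repeat a pose let the fingers close. It gives the time, the measured TCP pose, the force and the opening at its end, in the units of the state.
- env.read_state(): the state, without advancing time (a new reading comes with each control period).
- env.grab_frame(name): name is "side" or "top"; returns a dict with "color" (400x640x3 uint8, red, green, blue), "depth" (400x640 float32, m along the optical axis (not along the pixel's ray), 0 where there is no reading), "mtx" (3x3 intrinsics, pixels), "rvec" (rotation vector, rad) and "tvec" (3), from world to camera coordinates, as OpenCV has them. Camera axes: x right, y down, z forward; pixel columns grow to the right and rows downward; lengths in m; the calibration is good to about 2 mm. A picture is of the moment at which its call begins.
- env.close_job(): hands the job in, once; it reports no verdict.
The state is a dict: "time": time; "qpos": joint angles; "qvel": joint speeds; "joint_torque": joint torques, N m; "eef_pos": TCP position; "eef_rot": TCP orientation; "ft_force": force on the tool from outside, world axes, zero at the start; "wrist_torque": the same for the moment, N m; "grip_width": finger opening in m.
Only numpy, scipy, OpenCV 4.12 (cv2) and the standard library are available. Lean on these libraries where they do the work, as an engineer would, in place of code of your own. Each camera call takes 0.05 s, during which the arm holds its last target. There are 200 camera calls.

## Working session

There is one attempt and no reset: what is moved stays moved. The work goes in short steps, Python scripts to look and compute and a tool call to move; the robot and the scene stay as the last step left them, time stands still between calls to the robot, and variables do not carry over. Pictures are saved under pics/ and viewed, on a budget of 10 in all, crops included, one or two more only if the job needs it, and the job is handed in when it is done.

Besides the shell and the picture viewer there is one more tool, called as name(argument=value, ...), one argument or row to a line, values as JSON. drive_tool: Moves the arm, as the interface text tells. Its arguments: {"type":"object","properties":{"increments":{"type":"array","items":{"type":"array","items":{"type":"array","items":{"type":"number"}}}},"newtons":{"type":"number"}},"required":["increments"]}

```bash
mkdir -p pics; cat > h.py <<'E'
import numpy as np, cv2
from bench import env
def grab(n,tag):
    f=env.grab_frame(n); np.savez('pics/%s.npz'%tag,**f)
    cv2.imwrite('pics/%s.png'%tag,f['color'][...,::-1]); return f
def load(tag): return dict(np.load('pics/%s.npz'%tag))
def cloud(f):
    d=f['depth'].astype(float); v,u=np.mgrid[:d.shape[0],:d.shape[1]]
    K=f['mtx']; R=cv2.Rodrigues(f['rvec'])[0]
    p=np.stack([(u-K[0,2])/K[0,0]*d,(v-K[1,2])/K[1,1]*d,d],-1)
    w=(p-f['tvec'].ravel())@R
    w[d==0]=np.nan; return w
def ray(f,u,v,z):
    "world point at height z on pixel ray"
    K=f['mtx']; R=cv2.Rodrigues(f['rvec'])[0]
    c=-R.T@f['tvec'].ravel(); r=R.T@np.array([(u-K[0,2])/K[0,0],(v-K[1,2])/K[1,1],1])
    return c+r*(z-c[2])/r[2]
def proj(f,P): return cv2.projectPoints(np.array(P,float).reshape(-1,1,3),f['rvec'],f['tvec'],f['mtx'],None)[0].reshape(-1,2)
def st():
    s=env.read_state(); 
    print('t',round(s['time'],2),'pos',np.round(s['eef_pos'],4),'F',np.round(s['ft_force'],2),'w',round(float(s['grip_width']),4)); return s
E
python3 - <<'E'
from h import *
s=st(); print(np.round(s['eef_rot'],3), env.tip_extent)
for n in('top','side'):
    f=grab(n,n+'0'); R=cv2.Rodrigues(f['rvec'])[0]; print(n,-R.T@f['tvec'].ravel(),R[2],f['mtx'][0,0])
E
```

```text
t 0.0 pos [ 0.1417 -0.6084  0.4036] F [ 0.96 -0.46 -0.31] w 0.0861
[[ 0.974  0.227 -0.   ]
 [ 0.227 -0.974  0.002]
 [ 0.    -0.002 -1.   ]] 0.1734
top [ 0.34688058 -0.0313248   1.01288788] [ 0.22370536  0.00644275 -0.97463552] 402.10930088007285
side [0.17719217 0.71441254 0.6517372 ] [ 0.37377056 -0.75705676 -0.5358737 ] 418.09391250839644
```

View pics/top0.png

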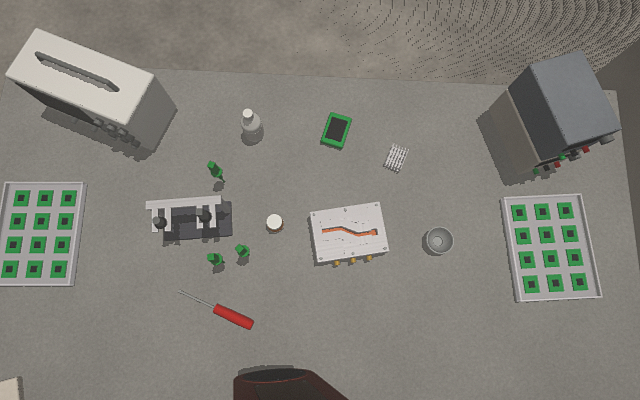

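View pics/side0.png

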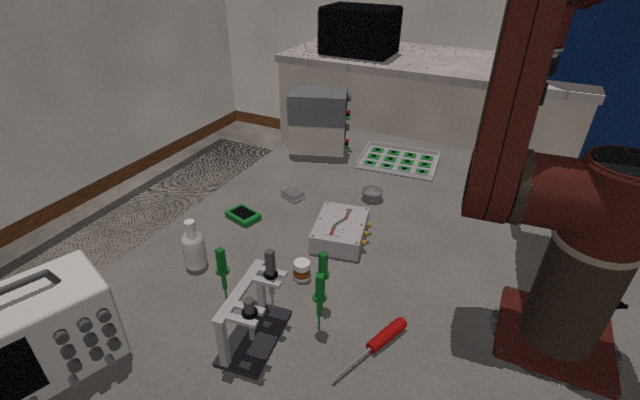

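Top view: rest at about (190,215), with tools at (158,222) and (206,215). Module at (348,233), seam mouth at about (375,232). The green look-alikes are at (215,170), (215,260) and (242,250). In the side view the tool at (270,262) has a tall grip and the one at (250,305) a short grip. I'll enlarge both in one crop to confirm.

```bash
python3 - <<'E'
from h import *
t=load('top0')['color'][...,::-1]; s=load('side0')['color'][...,::-1]
def c(im,x,y,w,h,k): return cv2.resize(im[y:y+h,x:x+w],None,fx=k,fy=k,interpolation=cv2.INTER_CUBIC)
a=c(t,140,185,100,65,4); b=c(s,205,230,100,150,4)[:600]; d=c(t,300,195,100,80,4)
m=np.zeros((600,800,3),np.uint8); m[:260,:400]=a; m[260:580,:400]=d; m[:600,400:]=b
cv2.imwrite('pics/m1.png',m)
f=load('top0'); w=cloud(f)
for (x0,y0,x1,y1,zl,zh,n) in [(300,195,400,275,.042,.058,'lid'),(140,185,240,250,.115,.13,'prongtop'),(140,185,240,250,.165,.2,'probe grip'),(140,185,240,250,.14,.162,'burn')]:
    q=w[y0:y1,x0:x1].reshape(-1,3); q=q[(q[:,2]>zl)&(q[:,2]<zh)]
    if len(q)>3:
        r=cv2.minAreaRect((q[:,:2]*1000).astype(np.float32)); print(n,len(q),q.mean(0).round(4),np.median(q[:,2]).round(4),r)
E
```

```text
lid 3420 [ 0.5061 -0.1137  0.0492] 0.0493 ((507.5158386230469, -114.2633056640625), (124.76260375976562, 174.2379608154297), 11.895735740661621)
prongtop 1214 [0.5252 0.2659 0.1245] 0.1246 ((515.8543090820312, 265.4977722167969), (73.89569854736328, 170.3490447998047), 7.380367755889893)
probe grip 72 [0.5102 0.213  0.1796] 0.1817 ((510.77972412109375, 213.77374267578125), (15.301996231079102, 14.733814239501953), 2.2975120544433594)
burn 122 [0.4884 0.256  0.1509] 0.1532 ((490.8746032714844, 219.91146850585938), (198.43260192871094, 59.481658935546875), 76.1982192993164)
```

View pics/m1.png

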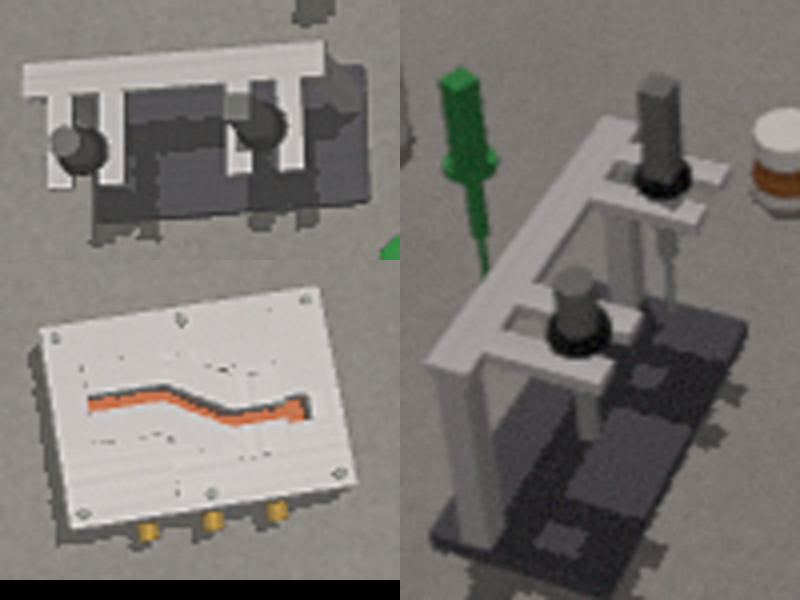

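The crop settles it. The left tool (+y slot) has a short round grip, so it is the burnisher. The right one, top (206,215), has the tall square grip in grey, so it is the probe in seat_right. Next I'll refine poses, obstacles and strip depth.

```bash
python3 - <<'E'
from h import *
f=load('top0'); w=cloud(f); c=f['color'].astype(int); g=load('side0'); wg=cloud(g); cg=g['color'].astype(int)
# lid fit via edges
q=w[195:275,300:400]; m=abs(q[...,2]-.0493)<.004; 
def best(q,lx,ly):
    from scipy.optimize import minimize
    q=q[:,:2]
    def inside(p):
        a=p[2];d=q-p[:2];x=d@[np.cos(a),np.sin(a)];y=d@[-np.sin(a),np.cos(a)]
        ex=[abs(np.percentile(x,99.5)-lx/2)+abs(np.percentile(x,.5)+lx/2)+abs(np.percentile(y,99.5)-ly/2)+abs(np.percentile(y,.5)+ly/2)]
        return ex[0]
    r=minimize(inside,[*q.mean(0),.2],method='Nelder-Mead',options=dict(xatol=1e-6,fatol=1e-7,maxiter=4000)); return r.x,r.fun
mod=best(q[m],.124,.174); print('mod top',mod[0],np.degrees(mod[0][2]),mod[1])
qs=wg[195:265,300:380]; ms=abs(qs[...,2]-.05)<.004; print('side lid pts',ms.sum(),np.nanmedian(qs[ms][:,2]),cv2.minAreaRect((qs[ms][:,:2]*1000).astype(np.float32)))
# orange strip
a=mod[0][2];R=np.array([[np.cos(a),-np.sin(a)],[np.sin(a),np.cos(a)]])
o=(c[...,0]-c[...,2]>70)&(c[...,0]>140); o[:195]=0;o[275:]=0;o[:,:300]=0;o[:,400:]=0
P=w[o]; L=(P[:,:2]-mod[0][:2])@R
print('strip n',len(P)); 
for y in range(-70,70,10):
    k=(L[:,1]*1000>=y)&(L[:,1]*1000<y+10)
    if k.sum(): print(y+5,k.sum(),'x',(L[k,0].min()*1e3).round(1),(L[k,0].max()*1e3).round(1),'z',(np.median(P[k,2])*1e3).round(1))
A=np.c_[L[:,1],np.ones(len(L))]; print('z fit',np.linalg.lstsq(A,P[:,2],rcond=None)[0])
# gaps: dark pixels; seam mask = not lid-coloured, ray at lid height
# prongs/bar
q=w[185:250,140:240]; m=abs(q[...,2]-.1247)<.004; qq=q[m][:,:2]*1000
r=cv2.minAreaRect(qq.astype(np.float32)); print('rest',r)
# greens
gr=(c[...,1]-c[...,0]>40)&(c[...,1]-c[...,2]>30); n,lab,stt,_=cv2.connectedComponentsWithStats(gr[100:300,130:300].astype(np.uint8))
for i in range(1,n):
    if stt[i,4]>20:
        p=w[100:300,130:300][lab==i]; t=p[p[:,2]>np.nanmax(p[:,2])-.01]; print('green',stt[i],t.mean(0).round(3),np.nanmax(p[:,2]).round(3))
# probe grip from top: axis by points above .165
q=w[185:250,140:240].reshape(-1,3); t=q[(q[:,2]>.177)&(q[:,2]<.19)]; print('grip top',t.mean(0),cv2.minAreaRect((t[:,:2]*1000).astype(np.float32)))
q=wg[230:300,240:300].reshape(-1,3); t=q[(q[:,2]>.135)&(q[:,2]<.19)]; print('side grip',len(t),cv2.minAreaRect((t[:,:2]*1000).astype(np.float32))); t=t[t[:,2]>.179]; print(len(t),t.mean(0) if len(t) else 0)
print('burn',[ (lambda t:(len(t),t.mean(0)))(x[(x[:,2]>.152)&(x[:,2]<.16)&(x[:,1]>.28)]) for x in [w[185:250,140:240].reshape(-1,3)]])
E
```

```text
mod top [ 0.50719797 -0.11455189  0.2043277 ] 11.7071150874247 0.002328528922710356
side lid pts 1855 0.05007430977069902 ((496.93841552734375, -65.92665100097656), (124.75566864013672, 273.7945251464844), 12.102984428405762)
strip n 183
-65 11 x -15.1 -4.3 z 32.7
-55 13 x -14.3 -4.3 z 33.6
-45 17 x -73.2 -6.5 z 32.0
-35 21 x -72.7 -8.0 z 32.3
-25 9 x -12.8 -7.7 z 34.2
-15 9 x -10.8 -4.5 z 34.7
-5 12 x -72.2 -0.2 z 31.9
5 19 x -71.7 9.0 z 32.0
15 10 x 6.1 12.7 z 34.7
25 9 x 9.5 13.6 z 35.5
35 17 x -73.2 14.6 z 33.7
45 20 x -72.8 14.1 z 33.5
55 10 x 10.3 15.5 z 35.8
65 6 x 8.8 14.1 z 37.1
z fit [0.02040854 0.03336462]
rest ((515.8543090820312, 265.4977722167969), (73.89569854736328, 170.3490447998047), 7.380367755889893)
green [77 61  8  7 38] [0.629 0.212 0.142] 0.147
green [85 67  7 10 28] [0.633 0.203 0.11 ] 0.11
green [105 144  14  13  88] [0.442 0.13  0.143] 0.145
green [ 77 153   7   8  43] [0.421 0.19  0.142] 0.146
green [ 84 153   8  12  40] [0.429 0.185 0.115] 0.115
grip top [0.51078044 0.21411756 0.18243182] ((510.8304443359375, 214.21737670898438), (15.165131568908691, 13.85132122039795), 2.2975118160247803)
side grip 284 ((502.4098205566406, 262.3828125), (16.546436309814453, 108.72782897949219), 10.258827209472656)
62 [0.50984053 0.21740099 0.18237994]
burn [(51, array([0.49141244, 0.31236288, 0.15614781]))]
```

drive_tool(
  increments=[
    [[0.4,30,-36,-20,0],[0.4,80,-100,-36,0],[0.4,120,-150,-36,1],[0.4,155,-196,-36,2],[0.4,185,-240,-36,3],[0.4,215,-282,-36,4],[0.4,245,-322,-36,5],[0.4,275,-362,-36,5.7],[0.4,305,-402,-36,5.7],[0.4,335,-442,-36,5.7],[0.4,365,-482,-36,5.7],[0.4,395,-522,-36,5.7],[0.4,425,-562,-36,5.7],[0.4,455,-602,-36,5.7],[0.4,485,-642,-36,5.7],[0.4,510,-675,-36,5.7],[0.4,530,-700,-36,5.7],[0.4,541,-713,-36,5.7],[0.4,546,-719,-36,5.7],[0.4,546,-719,-36,5.7]],
  ],
  newtons=40,
)

```text
time: 2.1
eef_pos: [0.5105, 0.2168, 0.4395]
eef_rot: [[0.991, 0.132, -0.002], [0.132, -0.991, -0.001], [-0.002, 0.0, -1.0]]
ft_force: [0.5, -1.1, -0.1]
grip_width: 0.0598
```

```bash
cat >> h.py <<'E'
def rel(P,yaw=None):
    "tool-axis shift (mm) and turn (deg) from the measured pose to world TCP P (m)"
    s=st(); R=np.array(s['eef_rot']); d=R.T@(np.array(P)-s['eef_pos'])*1e3
    y=np.degrees(np.arctan2(R[1,0],R[0,0])); print('yaw',y.round(2),'tilt',R[:2,2].round(4),'shift',d.round(1)); return d
E
python3 - <<'E'
from h import *
rel([.5102,.2155,.311])
f=grab('top','top1'); g=grab('side','side1')
a=cv2.resize(f['color'][150:270,140:290,::-1],None,fx=4,fy=4,interpolation=cv2.INTER_CUBIC)
cv2.imwrite('pics/m2.png',cv2.resize(g['color'][130:380,150:380,::-1],None,fx=2.4,fy=2.4))
E
```

```text
t 2.1 pos [0.5105 0.2168 0.4395] F [ 0.48 -1.07 -0.09] w 0.0598
yaw 7.56 tilt [-0.0021 -0.0007] shift [ -0.2   1.2 128.5]
```

View pics/m2.png

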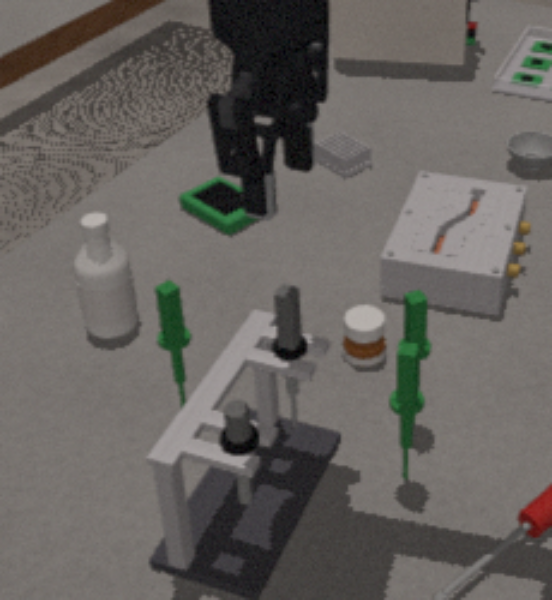

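Picture: the gripper is at (265,130), over the probe's grip at (288,310). The green look-alikes at (170,320), (408,380) and (415,320) are clear of the fingers. I'll descend and close.

drive_tool(
  increments=[
    [[0.4,0,0,20,0],[0.4,0,0,45,0],[0.4,0,0.5,70,0],[0.4,0,0.5,90,0],[0.4,0,0.5,105,0],[0.4,0,0.5,116,0],[0.4,0,0.5,124,0],[0.4,0,0.5,128,0],[0.4,0,0.5,128,0],[0.1,0,0.5,128,0],[-0.2,0,0.5,128,0],[-0.5,0,0.5,128,0],[-0.8,0,0.5,128,0],[-1,0,0.5,128,0],[-1,0,0.5,128,0],[-1,0,0.5,128,0],[-1,0,0.5,128,0]],
  ],
  newtons=40,
)

```text
time: 3.9
eef_pos: [0.5107, 0.215, 0.3132]
eef_rot: [[0.992, 0.129, 0.001], [0.129, -0.992, 0.0], [0.001, -0.0, -1.0]]
ft_force: [-0.7, 1.0, 4.6]
grip_width: 0.0149
```

drive_tool(
  increments=[
    [[-1,0,0,-3,0],[-1,0,0,-9,0],[-1,0,0,-19,0],[-1,0,0,-33,0],[-1,0,0,-49,0],[-1,0,0,-66,0],[-1,0,0,-83,0],[-1,0,0,-100,0],[-1,0,0,-117,0],[-1,0,0,-132,0],[-1,0,0,-144,0],[-1,0,0,-152,0],[-1,0,0,-157,0],[-1,0,0,-160,0],[-1,0,0,-160,0]],
  ],
  newtons=40,
)

```text
time: 5.4
eef_pos: [0.5105, 0.2149, 0.4726]
eef_rot: [[0.992, 0.129, -0.0], [0.129, -0.992, -0.0], [-0.0, 0.0, -1.0]]
ft_force: [0.2, 0.1, -1.5]
grip_width: 0.0148
```

```bash
python3 - <<'E'
from h import *
f=grab('top','top2'); g=grab('side','side2')
# module pose, mouth; no contaminated strip fit
m=np.array([.5072,-.1146]);a=np.radians(11.8);R=np.array([[np.cos(a),-np.sin(a)],[np.sin(a),np.cos(a)]])
for n,p in dict(start=(-11,-60),b1=(-11,-20),b2=(11,18),end=(11,60)).items(): print(n,(m+R@np.array(p)/1e3).round(4))
t=m+R@np.array([-.011,-.060])
rel([t[0],t[1],.473])
f0=load('top0');w=cloud(f0);c=f0['color'].astype(int)
o=(c[...,0]-c[...,2]>70)&(c[...,0]>140); L=np.einsum('ijk,kl->ijl',w[...,:2]-m,R); o&=(abs(L[...,0])<.03)&(abs(L[...,1])<.075)
A=np.c_[L[o][:,1],np.ones(o.sum())]; zz=w[o][:,2]; k,*_=np.linalg.lstsq(A,zz,rcond=None); print('strip',k,(zz-A@k).std(),o.sum(), np.nanmedian(w[...,2][200:270,305:390]))
E
```

```text
start [ 0.5087 -0.1756]
b1 [ 0.5005 -0.1364]
b2 [ 0.5143 -0.0947]
end [ 0.5057 -0.0536]
t 5.5 pos [0.5104 0.2149 0.472 ] F [ 0.19 -0.4  -2.29] w 0.0145
yaw 7.41 tilt [-0.0012 -0.0003] shift [-52.1 387.   -0.9]
strip [0.02509626 0.03451578] 0.0016397834169239655 131 0.04732735248602242
```

View pics/side2.png

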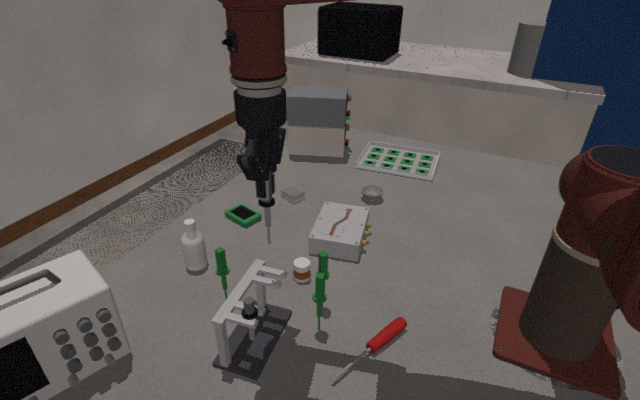

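Picture: the probe is held, collar at about (266,202) and nose tip at about (268,243). The burnisher is still in its slot. I'll carry the probe over the mouth, staying high.

drive_tool(
  increments=[
    [[-1,-1,5,0,0],[-1,-2,17,0,0],[-1,-5,36,0,0],[-1,-8,62,0,0],[-1,-12,92,0,0],[-1,-17,124,0,0],[-1,-21,157,0,0],[-1,-26,190,0,0],[-1,-30,223,0,0],[-1,-34,256,0,0],[-1,-39,288,0,0],[-1,-43,318,0,0],[-1,-46,344,0,0],[-1,-49,364,0,0],[-1,-51,378,0,0],[-1,-52,385,0,0],[-1,-52,387,0,0],[-1,-52,387,0,0]],
  ],
)

```text
time: 7.3
eef_pos: [0.5088, -0.1753, 0.4726]
eef_rot: [[0.992, 0.129, -0.0], [0.129, -0.992, 0.0], [-0.0, -0.0, -1.0]]
ft_force: [-0.2, 0.3, -1.0]
grip_width: 0.014
```

drive_tool(
  increments=[
    [[-1,0,0,5,0],[-1,0,0,16,0],[-1,0,0,31,0],[-1,0,0,49,0],[-1,0,0,67,0],[-1,0,0,85,0],[-1,0,0,101,0],[-1,0,0,112,0],[-1,0,0,120,0],[-1,0,0,124,0],[-1,0,0,126,0],[-1,0,0,126,0],[-1,0,0,126,0]],
  ],
)

```text
time: 8.6
eef_pos: [0.5091, -0.1757, 0.3474]
eef_rot: [[0.992, 0.129, 0.001], [0.129, -0.992, -0.001], [0.001, 0.001, -1.0]]
ft_force: [-0.4, -0.4, -1.7]
grip_width: 0.0145
```

```bash
python3 - <<'E'
from h import *
f=grab('top','top3'); g=grab('side','side3'); s=rel([.5087,-.1756,.3])
m=np.array([.5072,-.1146]);a=np.radians(11.8);R=np.array([[np.cos(a),-np.sin(a)],[np.sin(a),np.cos(a)]])
p=np.array(env.read_state()['eef_pos']); tip=[p[0],p[1],p[2]-.273]; print('tip pred',tip)
seam=[[*(m+R@np.array(q)/1e3),.05] for q in [(-11,-60),(-11,-20),(11,18),(11,60)]]
print('proj side tip',proj(g,[tip]),'seam',proj(g,seam).round(1).tolist(),'top',proj(f,[tip]),proj(f,seam).round(1).tolist())
b=cv2.resize(g['color'][175:275,290:390,::-1],None,fx=6,fy=6,interpolation=cv2.INTER_CUBIC)
cv2.imwrite('pics/m3.png',b)
E
```

```text
t 8.7 pos [ 0.509  -0.1757  0.3474] F [ 0.71 -0.08 -1.68] w 0.0142
yaw 7.41 tilt [ 0.0011 -0.0006] shift [-0.4 -0.2 47.4]
tip pred [np.float64(0.5090461136377129), np.float64(-0.17569518855206442), np.float64(0.074409726910173)]
proj side tip [[349.22139516 201.73042751]] seam [[348.8, 209.6], [346.0, 217.5], [334.6, 224.2], [331.0, 233.6]] top [[375.80485103 229.74318042]] [[374.2, 231.5], [357.9, 234.0], [340.9, 227.6], [323.8, 230.2]]
```

View pics/m3.png

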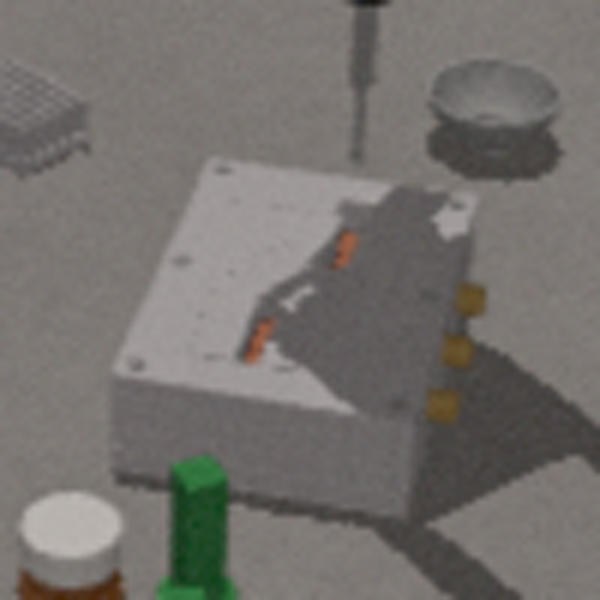

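Picture: tip at crop (356,162), i.e. side pixel (349.4,202.0), against a prediction of (349.2,201.7). So the grasp is straight and the side calibration agrees. Next I'll check the module pose by rectifying the lid plane from both cameras.

```bash
python3 - <<'E'
from h import *
m=np.array([.5072,-.1146]);a=np.radians(11.8);R=np.array([[np.cos(a),-np.sin(a)],[np.sin(a),np.cos(a)]])
k=4; out=[]
for n in('top0','side0'):
    f=load(n); xs=np.arange(-70,70,1/k); ys=np.arange(-95,95,1/k)
    X,Y=np.meshgrid(xs,ys,indexing='ij'); W=np.stack([X,Y],-1)@R.T/1e3+m
    P=np.concatenate([W,np.full(X.shape+(1,),.05)],-1); uv=proj(f,P.reshape(-1,3)).reshape(*X.shape,2).astype(np.float32)
    im=cv2.remap(f['color'][...,::-1].copy(),uv[...,0],uv[...,1],cv2.INTER_CUBIC)
    T=lambda q:[int((q[1]+95)*k),int((q[0]+70)*k)]
    c=[(-16,-54),(-16,-20),(6,18),(6,65),(16,65),(16,18),(-6,-20),(-6,-54),(-3,-54),(-3,-68),(-19,-68),(-19,-54)]
    cv2.polylines(im,[np.array([T(q) for q in c])],True,(255,0,0),1)
    cv2.rectangle(im,T((-62,-87)),T((62,87)),(0,160,0),1)
    out.append(cv2.resize(im[20:-20],None,fx=.8,fy=.57*1.0) if 0 else im[100:-100])
cv2.imwrite('pics/m4.png',np.vstack(out)[:, :])
print(np.vstack(out).shape)
# lid edges (full image gradients) along x and y profiles
E
```

```text
(720, 760, 3)
```

View pics/m4.png

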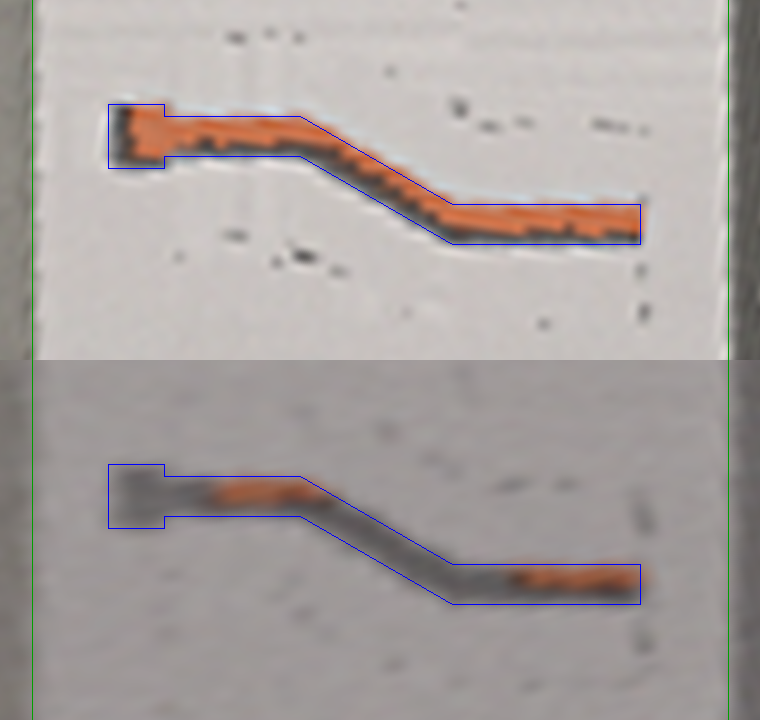

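Picture: the model seam (blue) lies on the seen seam to about 0.5–1 mm in both views. The y shift needed is about +0.5 mm. Now I'll lower into the mouth with force checks.

drive_tool(
  increments=[
    [[-1,-0.4,-0.5,2,0],[-1,-0.4,-0.5,7,0],[-1,-0.4,-0.5,13,0],[-1,-0.4,-0.5,19,0],[-1,-0.4,-0.5,25,0],[-1,-0.4,-0.5,30,0],[-1,-0.4,-0.5,34,0],[-1,-0.4,-0.5,36,0],[-1,-0.4,-0.5,36,0],[-1,-0.4,-0.5,36,0]],
  ],
)

```text
time: 9.7
eef_pos: [0.5085, -0.1752, 0.3109]
eef_rot: [[0.992, 0.129, 0.0], [0.129, -0.992, -0.0], [0.0, 0.0, -1.0]]
ft_force: [0.3, 0.5, -1.4]
grip_width: 0.0145
```

```bash
cat >> h.py <<'E'
def F(n=6):
    r=[]
    for i in range(n): s=env.read_state(); r.append(np.r_[s['ft_force'],s['eef_pos']*1 if hasattr(s['eef_pos'],'shape') else s['eef_pos']]); env.grab_frame('side')
    r=np.array(r); print('t',round(s['time'],2),'F',r[:,:3].mean(0).round(2),'sd',r[:,:3].std(0).round(2),'pos',r[:,3:].mean(0).round(4)); return r.mean(0)
E
python3 -c "
from h import *
F()"
```

```text
t 9.95 F [-0.08  0.38 -1.69] sd [0.19 0.42 0.2 ] pos [ 0.5085 -0.1752  0.311 ]
```

drive_tool(
  increments=[
    [[-1,0,0,1.5,0],[-1,0,0,3,0],[-1,0,0,4,0],[-1,0,0,5,0],[-1,0,0,5.5,0],[-1,0,0,5.5,0],[-1,0,0,5.5,0]],
  ],
)

```text
time: 10.7
eef_pos: [0.5084, -0.1751, 0.3053]
eef_rot: [[0.992, 0.129, 0.0], [0.129, -0.992, 0.0], [0.0, -0.0, -1.0]]
ft_force: [-0.4, 0.7, -0.4]
grip_width: 0.0147
```

```bash
python3 -c "
from h import *
F()"
```

```text
t 10.95 F [-0.33  0.43 -0.6 ] sd [0.23 0.35 0.33] pos [ 0.5084 -0.1751  0.3053]
```

drive_tool(
  increments=[
    [[-1,0,0,1,0],[-1,0,0,2,0],[-1,0,0,2.8,0],[-1,0,0,2.8,0],[-1,0,0,2.8,0]],
  ],
)

```text
time: 11.5
eef_pos: [0.5084, -0.1752, 0.3025]
eef_rot: [[0.992, 0.129, 0.0], [0.129, -0.992, -0.0], [0.0, 0.0, -1.0]]
ft_force: [-0.6, 0.2, 1.9]
grip_width: 0.0148
```

```bash
python3 - <<'E'
from h import *
r=F(10)
m=np.array([.5071,-.1141]);a=np.radians(11.8);R=np.array([[np.cos(a),-np.sin(a)],[np.sin(a),np.cos(a)]])
T=np.array(env.read_state()['eef_rot'])[:2,:2]
print('local now',((r[3:5]-m)@R*1e3).round(2))
for p in [(-11,-60),(-11,-20),(11,18),(11,60)]: print(p,(T.T@(m+R@np.array(p)/1e3-r[3:5])*1e3).round(2))
E
```

```text
t 11.95 F [-0.18  0.34  1.11] sd [0.23 0.15 0.56] pos [ 0.5084 -0.1752  0.3025]
local now [-11.19 -60.04]
(-11, -60) [ 0.18 -0.06]
(-11, -20) [ -2.88 -39.94]
(11, 18) [ 16.14 -79.51]
(11, 60) [  12.93 -121.39]
```

The press at the mouth is about 2.7 N, i.e. about 3.5 mm. The depth fit slope is about +0.025. Drawing along the first straight, lifting z with the slope.

drive_tool(
  increments=[
    [[-1,-0.1,-2,-0.05,0],[-1,-0.2,-4,-0.1,0],[-1,-0.4,-6,-0.15,0],[-1,-0.5,-8,-0.2,0],[-1,-0.7,-10,-0.25,0],[-1,-0.8,-12,-0.3,0],[-1,-1.0,-14,-0.35,0],[-1,-1.1,-16,-0.4,0],[-1,-1.3,-18,-0.45,0],[-1,-1.4,-20,-0.5,0],[-1,-1.6,-22,-0.55,0],[-1,-1.7,-24,-0.6,0],[-1,-1.9,-26,-0.65,0],[-1,-2.0,-28,-0.7,0],[-1,-2.2,-30,-0.75,0],[-1,-2.3,-32,-0.8,0],[-1,-2.5,-34,-0.85,0],[-1,-2.6,-36,-0.9,0],[-1,-2.7,-38,-0.95,0],[-1,-2.8,-40,-1.0,0]],
  ],
)

```text
time: 14.0
eef_pos: [0.5004, -0.1357, 0.3034]
eef_rot: [[0.992, 0.129, -0.0], [0.129, -0.992, 0.0], [-0.0, -0.0, -1.0]]
ft_force: [0.4, -1.2, 0.8]
grip_width: 0.0144
```

```bash
cat > c.py <<'E'
from h import *
r=F(6)
m=np.array([.5071,-.1141]);a=np.radians(11.8);R=np.array([[np.cos(a),-np.sin(a)],[np.sin(a),np.cos(a)]])
T=np.array(env.read_state()['eef_rot'])[:2,:2]
print('local F',(R.T@r[:2]).round(2),'local now',((r[3:5]-m)@R*1e3).round(2),'comp',(r[2]+1.6-.6)/.6)
for p in [(-11,-20),(11,18),(11,60)]: print(p,(T.T@(m+R@np.array(p)/1e3-r[3:5])*1e3).round(2))
E
python3 c.py
```

```text
t 14.25 F [ 0.14 -0.05  1.41] sd [0.42 0.6  0.42] pos [ 0.5003 -0.1354  0.3033]
local F [ 0.13 -0.07] local now [-10.97 -19.48] comp 4.024226109082044
(-11, -20) [0.01 0.53]
(11, 18) [ 19.04 -39.05]
(11, 60) [ 15.82 -80.92]
```

drive_tool(
  increments=[
    [[-1,0.9,-1.8,-0.05,0],[-1,1.8,-3.6,-0.1,0],[-1,2.7,-5.4,-0.15,0],[-1,3.6,-7.2,-0.2,0],[-1,4.5,-9.0,-0.25,0],[-1,5.3,-10.8,-0.3,0],[-1,6.2,-12.6,-0.35,0],[-1,7.1,-14.4,-0.4,0],[-1,8.0,-16.2,-0.45,0],[-1,8.8,-18.0,-0.5,0],[-1,9.7,-19.8,-0.55,0],[-1,10.6,-21.6,-0.6,0],[-1,11.5,-23.4,-0.65,0],[-1,12.3,-25.2,-0.7,0],[-1,13.2,-27.0,-0.75,0],[-1,14.1,-28.8,-0.8,0],[-1,15.0,-30.6,-0.85,0],[-1,15.8,-32.4,-0.9,0],[-1,16.7,-34.2,-0.95,0],[-1,17.6,-36.0,-1.0,0]],
  ],
)

```text
time: 16.3
eef_pos: [0.5133, -0.0977, 0.3044]
eef_rot: [[0.992, 0.129, -0.0], [0.129, -0.992, 0.0], [-0.0, -0.0, -1.0]]
ft_force: [-0.4, -1.9, 0.6]
grip_width: 0.0147
```

```bash
python3 c.py
```

```text
t 16.55 F [-0.    0.64  0.8 ] sd [0.44 1.17 0.33] pos [ 0.5133 -0.0974  0.3044]
local F [0.13 0.63] local now [ 9.51 15.03] comp 3.003825095162973
(-11, -20) [-17.76  36.5 ]
(11, 18) [ 1.26 -3.08]
(11, 60) [ -1.96 -44.95]
```

drive_tool(
  increments=[
    [[-1,0.8,-1.8,-0.04,0],[-1,1.3,-3.4,-0.08,0],[-1,1.1,-5.4,-0.12,0],[-1,1.0,-7.4,-0.16,0],[-1,0.8,-9.4,-0.2,0],[-1,0.7,-11.4,-0.24,0],[-1,0.5,-13.4,-0.28,0],[-1,0.4,-15.4,-0.32,0],[-1,0.2,-17.4,-0.36,0],[-1,0.1,-19.4,-0.4,0],[-1,0,-21.4,-0.44,0],[-1,-0.2,-23.4,-0.48,0],[-1,-0.3,-25.4,-0.52,0],[-1,-0.5,-27.4,-0.56,0],[-1,-0.6,-29.4,-0.6,0],[-1,-0.8,-31.4,-0.64,0],[-1,-0.9,-33.4,-0.68,0],[-1,-1.1,-35.4,-0.72,0],[-1,-1.3,-37.4,-0.76,0],[-1,-1.4,-39.4,-0.8,0]],
  ],
)

```text
time: 18.6
eef_pos: [0.5067, -0.0588, 0.3052]
eef_rot: [[0.992, 0.129, -0.0], [0.129, -0.992, 0.0], [-0.0, -0.0, -1.0]]
ft_force: [0.3, -2.1, 1.8]
grip_width: 0.0145
```

```bash
python3 c.py
```

```text
t 18.85 F [-0.23  0.05  1.5 ] sd [0.72 1.14 0.63] pos [ 0.5067 -0.0585  0.3051]
local F [-0.21  0.1 ] local now [10.93 54.47] comp 4.174706575765498
(-11, -20) [-16.16  75.93]
(11, 18) [ 2.87 36.36]
(11, 60) [-0.35 -5.52]
```

drive_tool(
  increments=[
    [[-1,-0.1,-2,-0.1,0],[-1,-0.3,-4,-0.2,0],[-1,-0.4,-5.5,-0.35,0],[-1,-0.4,-6.3,-0.4,0],[-1,-0.4,-6.3,-0.4,0]],
  ],
)

```text
time: 19.4
eef_pos: [0.5055, -0.0526, 0.3056]
eef_rot: [[0.992, 0.129, -0.0], [0.129, -0.992, 0.0], [-0.0, -0.0, -1.0]]
ft_force: [0.3, -1.1, 0.9]
grip_width: 0.0143
```

```bash
python3 c.py
```

```text
t 19.65 F [ 0.04 -0.51  0.87] sd [0.28 0.54 0.38] pos [ 0.5055 -0.0526  0.3056]
local F [-0.06 -0.51] local now [11.05 60.48] comp 3.119773468327639
(-11, -20) [-15.82  81.93]
(11, 18) [ 3.21 42.35]
(11, 60) [-0.01  0.48]
```

At seam_end (local 11.05, 60.5) and still pressed by about 3 mm. Lifting straight out.

drive_tool(
  increments=[
    [[-1,0,0,-2,0],[-1,0,0,-6,0],[-1,0,0,-12,0],[-1,0,0,-20,0],[-1,0,0,-30,0],[-1,0,0,-42,0],[-1,0,0,-56,0],[-1,0,0,-72,0],[-1,0,0,-88,0],[-1,0,0,-104,0],[-1,0,0,-120,0],[-1,0,0,-136,0],[-1,0,0,-150,0],[-1,0,0,-160,0],[-1,0,0,-166,0],[-1,0,0,-168,0],[-1,0,0,-168,0],[-1,0,0,-168,0]],
  ],
)

```text
time: 21.5
eef_pos: [0.5055, -0.0528, 0.4728]
eef_rot: [[0.992, 0.129, -0.001], [0.129, -0.992, 0.0], [-0.001, -0.001, -1.0]]
ft_force: [0.7, -0.6, -0.9]
grip_width: 0.0144
```

```bash
python3 -c "
from h import *
F(4); rel([.5098,.2148,.473])"
```

```text
t 21.65 F [-0.18 -0.53 -1.71] sd [0.6  0.19 0.54] pos [ 0.5055 -0.0528  0.4728]
t 21.7 pos [ 0.5055 -0.0528  0.473 ] F [-1.32 -0.13 -1.78] w 0.0146
yaw 7.41 tilt [-0.001   0.0003] shift [ 3.870e+01 -2.648e+02  1.000e-01]
```

drive_tool(
  increments=[
    [[-1,1,-5,0,0],[-1,2,-17,0,0],[-1,5,-35,0,0],[-1,9,-59,0,0],[-1,13,-86,0,0],[-1,17,-114,0,0],[-1,21,-142,0,0],[-1,25,-170,0,0],[-1,29,-197,0,0],[-1,33,-222,0,0],[-1,36,-242,0,0],[-1,38,-256,0,0],[-1,38.5,-263,0,0],[-1,38.5,-265,0,0],[-1,38.5,-265,0,0],[-1,38.5,-265,0,0]],
  ],
)

```text
time: 23.3
eef_pos: [0.5097, 0.2143, 0.4736]
eef_rot: [[0.992, 0.128, 0.0], [0.128, -0.992, -0.0], [0.0, 0.0, -1.0]]
ft_force: [-0.6, 0.2, -2.0]
grip_width: 0.0144
```

drive_tool(
  increments=[
    [[-1,0,0,4,0],[-1,0,0,12,0],[-1,0,0,22,0],[-1,0,0,34,0],[-1,0,0,46,0],[-1,0,0,56,0],[-1,0,0,64,0],[-1,0,0,68,0],[-1,0,0,70,0],[-1,0,0,70,0]],
  ],
)

```text
time: 24.3
eef_pos: [0.5096, 0.215, 0.4036]
eef_rot: [[0.992, 0.129, 0.0], [0.129, -0.992, 0.0], [0.0, -0.0, -1.0]]
ft_force: [0.0, 0.6, -1.5]
grip_width: 0.0144
```

```bash
python3 - <<'E'
from h import *
rel([.5098,.2148,.313]); F(3)
g=grab('side','side5'); f=grab('top','top5')
cv2.imwrite('pics/m5.png',cv2.resize(g['color'][210:340,215:315,::-1],None,fx=4.5,fy=4.5,interpolation=cv2.INTER_CUBIC))
E
```

```text
t 24.3 pos [0.5096 0.215  0.4036] F [ 0.02  0.62 -1.48] w 0.0144
yaw 7.41 tilt [0.0001 0.    ] shift [ 0.1  0.2 90.6]
t 24.4 F [-0.    0.42 -1.41] sd [0.23 0.26 0.1 ] pos [0.5097 0.215  0.4039]
```

View pics/m5.png

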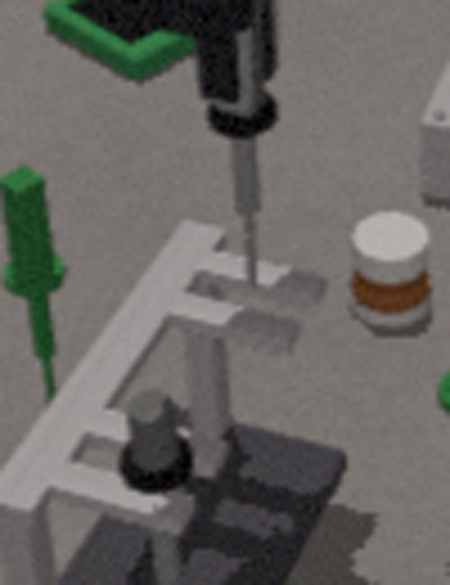

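Picture: the nose is at (252,285), between the two prongs of the right slot. Lowering to seat the collar.

drive_tool(
  increments=[
    [[-1,0,0,3,0],[-1,0,0,9,0],[-1,0,0,17,0],[-1,0,0,26,0],[-1,0,0,36,0],[-1,0,0,46,0],[-1,0,0,56,0],[-1,0,0,65,0],[-1,0,0,73,0],[-1,0,0,79,0],[-1,0,0,84,0],[-1,0,0,87,0],[-1,0,0,88,0],[-1,0,0,88,0]],
  ],
)

```text
time: 25.95
eef_pos: [0.5097, 0.215, 0.3157]
eef_rot: [[0.992, 0.129, 0.0], [0.129, -0.992, 0.0], [0.0, -0.0, -1.0]]
ft_force: [-0.4, 0.6, -2.6]
grip_width: 0.0147
```

drive_tool(
  increments=[
    [[-1,0,0,1,0],[-1,0,0,2,0],[-1,0,0,2.5,0],[-1,0,0,2.5,0]],
  ],
)

```text
time: 26.35
eef_pos: [0.5096, 0.215, 0.3133]
eef_rot: [[0.992, 0.129, 0.0], [0.129, -0.992, 0.0], [0.0, -0.0, -1.0]]
ft_force: [-0.7, 0.0, -0.5]
grip_width: 0.0146
```

```bash
python3 -c "
from h import *
F(4)"
```

```text
t 26.5 F [-0.28  0.21 -0.63] sd [0.51 0.22 0.34] pos [0.5097 0.215  0.3133]
```

Force has just turned upward by about 1 N, which is the collar touching. A further 0.5 mm, then release slowly.

drive_tool(
  increments=[
    [[-1,0,0,0.5,0],[-1,0,0,0.5,0],[-0.65,0,0,0.5,0],[-0.6,0,0,0.5,0],[-0.5,0,0,0.5,0],[-0.4,0,0,0.5,0],[-0.2,0,0,0.5,0],[0,0,0,0.5,0],[0.2,0,0,0.5,0],[0.3,0,0,0.5,0],[0.3,0,0,0.5,0],[0.3,0,0,0.5,0]],
  ],
)

```text
time: 27.75
eef_pos: [0.5096, 0.215, 0.3126]
eef_rot: [[0.992, 0.129, 0.0], [0.129, -0.992, 0.0], [0.0, -0.0, -1.0]]
ft_force: [0.1, -0.1, 0.4]
grip_width: 0.0557
```

drive_tool(
  increments=[
    [[0.3,0,0,-3,0],[0.3,0,0,-9,0],[0.3,0,0,-18,0],[0.3,0,0,-30,0],[0.3,0,0,-45,0],[0.3,0,0,-62,0],[0.3,0,0,-80,0],[0.3,0,0,-98,0],[0.3,0,0,-112,0],[0.3,0,0,-122,0],[0.3,0,0,-128,0],[0.3,0,0,-130,0],[0.3,0,0,-130,0]],
  ],
)

```text
time: 29.05
eef_pos: [0.5095, 0.215, 0.4423]
eef_rot: [[0.992, 0.129, -0.0], [0.129, -0.992, -0.0], [-0.0, 0.0, -1.0]]
ft_force: [-0.7, -0.1, 0.8]
grip_width: 0.0553
```

```bash
python3 - <<'E'
from h import *
st(); g=grab('side','side6')
cv2.imwrite('pics/m6.png',cv2.resize(g['color'][130:380,150:400,::-1],None,fx=2.4,fy=2.4,interpolation=cv2.INTER_CUBIC))
wg=cloud(g); q=wg[230:300,240:300].reshape(-1,3); t=q[(q[:,2]>.179)&(q[:,2]<.19)]; print(len(t),t.mean(0).round(4),np.nanmax(q[:,2]))
E
```

```text
t 29.05 pos [0.5095 0.215  0.4423] F [-0.73 -0.08  0.77] w 0.0553
57 [0.5086 0.2173 0.1827] 0.184978929761363
```

View pics/m6.png

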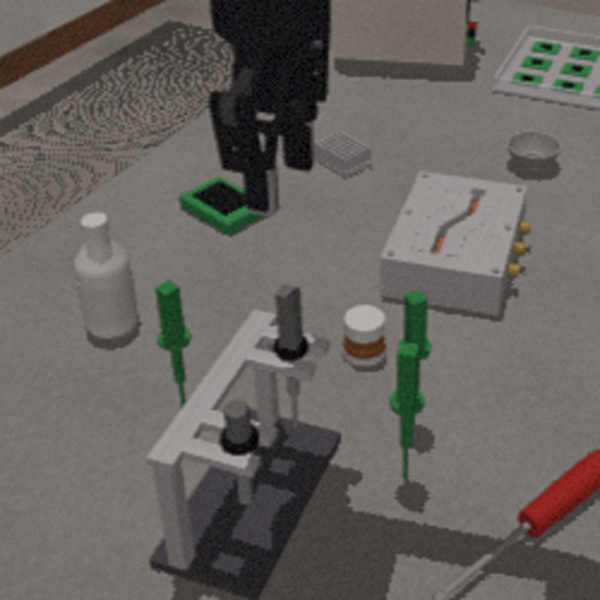

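Picture: the probe hangs upright in its slot, grip at (288,315), top at 183 mm. The gripper is clear at (265,150). Everything else is where it was. Handing in.

```bash
python3 -c "
from bench import env
print(env.close_job())"
```

```text
the job is handed in; nothing more can be done
None
```

The job is done and handed in at about 29 s of the 72 s allowed; no verdict was reported.

- **Probe:** I took the grey square-grip probe from the -y slot, `seat_right`. The green look-alikes and the burnisher were left alone.
- **Seam:** I lowered the tip into the mouth and felt the strip about 17 mm below the lid. I then drew at about 20 mm/s through the jog to just past `seam_end` (module y = 60.5 mm).
- **Return:** I lifted straight up until the tip was about 0.2 m above the bench, about 150 mm above the lid. Then I hung the probe back in its slot.

**Checks:**
- **Press along the strip:** at each of the five stops the force implied 3.0 to 4.2 mm of nose travel, about 2.4 to 3.1 N, with no sustained wall force. I read the force only at those stops and followed the slope measured from the depth image in between. The readings were noisy, by about 0.3 to 0.6 N.
- **Stops:** the draw was not one continuous motion. The tip paused about 0.3 s at three points, still pressed: near each bend and about 5 mm short of the end.
- **Final picture:** the probe hangs upright with its grip top at 183 mm as expected, about 2 mm from where it started along the slot. The gripper is clear, and nothing else looks moved.
- **Disagreement:** the two cameras differ by about 3 mm in the probe's y position. The seam overlay fitted both views to within about 1 mm.

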